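# Load the small cheese press and hold it at the mark

### The arm

A 6-joint arm with a two-finger parallel gripper is mounted at the origin on a cart in front of the work surface, level with it; the furniture and walls round the work are solid. World frame = base frame: x ahead of the robot, y to its left, z up, the work surface at z = 0. Lengths are in m, angles in rad, forces in N, time in s.
With the tool pointing down it reaches from about 0.35 to 0.975 m from the base axis. Payload 4.9 kg.
Tool frame: the origin (TCP) lies midway between the tips of the shut fingers; the grasp point (between the pads) lies 19 mm behind it (r.grip_depth is the z of the grasp point in the tool frame, in m); z points along the fingers, y is the line along which they close (so a half turn about z gives the same grasp; the last joint's range is limited). The gripper opens to 85 mm and grips with 20 to 120 N. Pads are 22 mm wide; open, the fingers measure 114 mm over their backs; the gripper's body (76 mm by 85 mm) begins 54 mm behind the grasp point. The pads swing forward as they close: fully open they stand 13 mm farther back than shut.
Start: joints at [-1.384, 0.053, 1.613, -0, 1.476, -0.119], TCP at [0.188, -0.596, 0.231] pointing down, gripper open.
Joint ranges: [-3.01, 3.01], [-1.01, 2.22], [0.06, 2.58], [-1.02, 4.17], [0.09, 2.62], [-3.14, 3.14]. Speed limits (rad/s): [2.57, 2.57, 3.14, 3.14, 3.14, 3.14].

### API

Orientations are given as a unit quaternion [w, x, y, z].
In Python, from plant import r, vision, ticket, read_state gives the robot as it stands (r), with the cameras (vision), the readings as plain functions and the job (ticket).
- The arm moves only by the tool shift_gripper, called in YAML: its name, and indented under it one key for each argument. Schema: {"type":"object","properties":{"plan":{"type":"array","items":{"type":"number"},"minItems":7,"maxItems":70},"only":{"type":"string"},"quiet":{"type":"boolean"},"lines":{"type":"string"}},"required":["plan"],"additionalProperties":false}. plan is one flat list of numbers that holds 1 to 10 rows one after another, with no inner brackets; each row has 7 numbers: the finger opening in m, then dx, dy, dz in shares of 1 m (1.0 is 1 m), then a rotation vector rx, ry, rz in shares of pi rad (1.0 is pi rad); each row is the pose to reach, as a shift and turn from the pose commanded when the call began, along the tool's axes at that moment; what a row does not reach only later rows make up. A row lasts 1/8 s, in which the tool goes at most 0.0625 m and 0.188 rad, less where a joint would pass 70% of its speed; a pose out of reach is approached as far as the arm can. The fingers move at their own pace and stop on an object; the grip force is fixed at half the most. Time passes only in rows, so rows that do not move let the fingers close. The tool returns the time, the measured TCP pose, the force, the opening and the grip force at its end. only (a regular expression) keeps the lines of the reply that match it, lines (a string "A,B") keeps lines A to B, and quiet returns only ok. No shift or turn number may pass 1 either way. Input that does not fit is refused with a message, and nothing moves.
- read_state(): the state, without advancing time (a new reading comes with each control period).
- vision.grab_frame(name): name is "side" or "top"; returns a dict with "image" (420x560x3 uint8, red, green, blue), "range_z" (420x560 float32, m along the optical axis (not along the pixel's ray), 0 where there is no reading), "mtx" (3x3 intrinsics, pixels), "view" (4x4, takes a point from world to camera coordinates). Camera axes: x right, y up, looking along -z (the intrinsics and any distortion apply to the point x, -y, -z); pixel columns grow to the right and rows downward; lengths in m; the calibration is good to about 2 mm. A picture is of the moment at which its call begins.
- ticket.job_done(): hands the job in; it is judged then, once.
The state is a dict: "clock": time; "joint_positions": joint angles; "qd": joint speeds; "joint_torque": joint torques, N m; "tcp_pos": TCP position; "orientation": TCP orientation; "force": force on the tool from outside, world axes, zero at the start; "wrist_torque": the same for the moment, N m; "grip_width": finger opening in m; "gripper_force": force on a finger pad.
Only numpy, scipy, OpenCV 4.12 (cv2) and the standard library are available. Lean on these libraries where they do the work, as an engineer would, in place of code of your own. Each camera call takes 0.05 s, during which the arm holds its last target. There are 200 camera calls.

### The job

Finish loading the small cheese press: lay the small grooved wooden board flat and centred on the mould that already stands in the press, then stand the second mould upright and centred on the board, letting go of each. Swing the press's head round to its stop over the stack and push its knob down until the foot bears on the upper mould and the ring on the foot's stem reaches the lower edge of its sleeve (spring squeezed half way, about 8 mm); finish while still holding the knob down there. Do not tip the moulds, and leave the spice jar, the salt mill and the tin that stand beside the work where they are.

Things in the scene. Friction and masses are not known exactly. Their poses are not given: they have to be found in the camera images.
- press: The press, fixed to the worktop: wooden base 215 x 130 mm, its top 15 mm above the worktop. Origin on the worktop right under the mould seat; own x runs from the seat to the column 115 mm away; z up. Base spans x -60 to +155, y -65 to +65 mm. The column is 20 mm thick; with the head on it 198 mm high.
- seat (a point): Centre of the mould seat, on the top of the press's base (15 mm above the worktop), inside a steel ring of 75 mm outer diameter and 4 mm high. The lower mould stands here.
- column (a point): Point on the vertical axis of the press's column, 200 mm above the worktop: the head swings about this vertical line.
- press_head (a joint): Swing of the head about the column, rad: 0 = at its stop, ram exactly over the seat; positive = swung away to the press's +y side (clockwise from above); starts at 1.15 to 1.6, limit 1.75. Stiff (about 1 N at the knob), stays where left. Ram axis 115 mm from the column axis. The head is a dark steel bar, 166 to 192 mm above the worktop.
- press_ram (a joint): How far the knob is pushed down, m: 0 = up, limit 0.026. The ram is a vertical rod through the head's end, with the knob on top and a steel sleeve (25 mm diameter) under the head. A light return spring (about 1.5 N net at the top, 3 N at the bottom) lifts it when let go.
- knob_top (a point): Centre of the top of the round dark wooden knob on the ram: 34 mm diameter, 24 mm high, straight-sided from 5 to 18 mm below this point. 246 mm above the worktop when up; about 30 mm of bare rod between knob and head.
- press_spring (a joint): How far the foot's stem has gone up into the sleeve, m: 0 = at rest, 0.008 = the dark ring on the stem meets the sleeve's lower edge (wanted), 0.016 = fully squeezed. 3 N to start, 7 N at 0.008, 11 N at 0.016. With the stack complete the foot touches after 9 mm of ram travel, so 0.008 comes at about 17 mm of ram travel, with about 10 N on the knob.
- foot (a point): Centre of the underside of the foot, a white disc of 42 mm diameter under the ram's sleeve; 116 mm above the worktop when the ram is up.
- mould_lower: White round plastic cheese mould with small drain slots, already standing on the press's seat: 64 mm diameter, 34 mm high, a wooden follower disc (53 mm diameter) standing 6 mm out of its top, 40 mm in all; one rigid piece of 0.15 kg. Origin at the centre of the underside, z up.
- mould_upper: The second mould, alike in every way (64 mm diameter, 40 mm with its follower, about 0.15 kg), standing on the worktop to the right of the press. Origin at the centre of the underside, z up.
- board: Wooden separator board, 74 mm along its x, 46 mm along its y, 12 mm thick, about 0.04 kg, with grooves along its x in the upper face; lies flat on the worktop to the right of the press. Origin at the centre of the underside, x and y along its edges, z up. Either way round will do.
- spice_jar: Slim glass spice jar with a dark red cap, 38 mm across, 102 mm high, standing by itself behind the work, a bystander: leave alone. Origin at the centre of its underside.
- salt_mill: Clear glass mill standing by itself behind the work, 47 mm across, 128 mm high, a bystander: leave alone. Origin at the centre of its underside.
- tin: Food tin standing by itself behind the work, 76 mm diameter, 58 mm high, a bystander: leave alone. Origin at the centre of its underside.

How it is judged:
By the outcome, as a careful person would: the job done as asked, in the order asked, and still so for the second after the job is handed in, while the arm keeps its last pose, push and grip.
It also fails if it takes over 72 s, if anything falls off the work surface, if the arm or the gripper's body presses on something with over 40 N, if the wrist force passes 120 N, or if a joint passes its speed limit or range.

## Working session

There is one attempt and no reset: what is moved stays moved. The work goes in short steps, Python scripts to look and compute and a tool call to move; the robot and the scene stay as the last step left them, time stands still between calls to the robot, and variables do not carry over. Pictures are saved under pics/ and viewed, at most 10 in all, crops included, and the job is handed in when it is done.

```bash
ls; mkdir -p pics; python3 - <<'E'
from plant import r, vision, ticket, read_state
import cv2,numpy as np
print(read_state())
for n in("side","top"):
    f=vision.grab_frame(n); np.savez(f"/tmp/{n}0.npz",**f)
    cv2.imwrite(f"pics/{n}0.png",f["image"][:,:,::-1]); print(n,f["mtx"],f["view"],(f["range_z"]>0).mean(), [k for k in f])
E
```

```text
pics
plant.py
{'clock': 0.0, 'joint_positions': array([-1.38398143e+00,  5.33672101e-02,  1.61431113e+00, -3.57629520e-05,
        1.47595776e+00, -1.19006875e-01]), 'qd': array([ 0.00066865,  0.00099443,  0.00046603, -0.00017179,  0.00042963,
        0.00015126]), 'joint_torque': array([ 1.40516637e-03, -3.93681800e+01, -3.70174098e+01, -1.09809398e-04,
        7.11614237e-03,  8.04695020e-06]), 'tcp_pos': array([ 0.18804385, -0.59539058,  0.23004635]), 'orientation': array([-1.02053235e-03,  9.88331116e-01,  1.52317306e-01, -5.24230184e-05]), 'force': array([-0.47363033,  0.92862064,  0.00787061]), 'wrist_torque': array([-0.00216615,  0.02183152, -0.03011403]), 'gripper_force': 0.0, 'grip_width': 0.08541298493597953}
side [[427.58827432   0.         275.41690235]
 [  0.         427.58827432 204.40971043]
 [  0.           0.           1.        ]] [[ 0.9997821  -0.01817098  0.01027464 -0.61716423]
 [ 0.00962116  0.83792563  0.54569962 -0.00236275]
 [-0.01852529 -0.54548186  0.83791787 -1.15669906]
 [ 0.          0.          0.          1.        ]] 0.9960459183673469 ['image', 'range_z', 'mtx', 'view']
top [[453.45070485   0.         276.36500847]
 [  0.         453.45070485 214.92635634]
 [  0.           0.           1.        ]] [[-0.02746173 -0.99794049  0.05797092 -0.09941979]
 [ 0.99085506 -0.01951093  0.13351244 -0.61531486]
 [-0.1321064   0.06110726  0.98935019 -1.2585012 ]
 [ 0.          0.          0.          1.        ]] 0.9961309523809524 ['image', 'range_z', 'mtx', 'view']
```

View pics/side0.png

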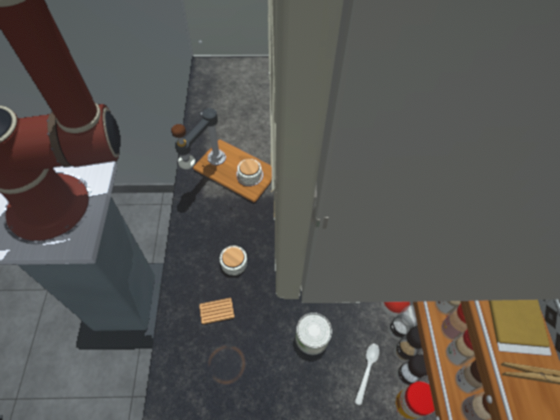

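View pics/top0.png

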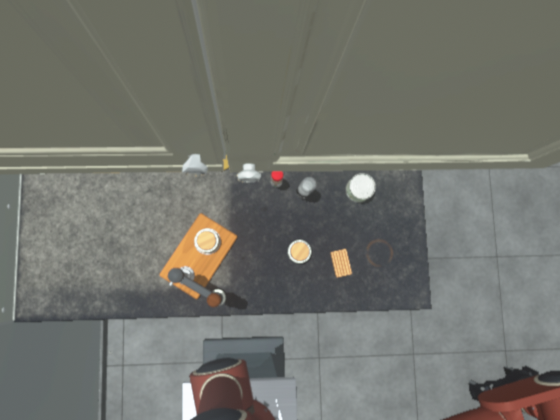

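Side view: lower mould at (250,170) on the press base, head swung out with knob at (180,130), upper mould (233,260), board (217,310). Top view: lower mould (206,241), column (176,275), knob (214,299), upper mould (300,251), board (341,263). A cabinet overhangs behind.

```bash
cat > h.py <<'E'
import numpy as np, cv2
def cloud(f):
    z=f["range_z"].astype(float); K=f["mtx"]; v,u=np.mgrid[:z.shape[0],:z.shape[1]]
    c=np.stack([(u-K[0,2])/K[0,0]*z,-(v-K[1,2])/K[1,1]*z,-z,np.ones_like(z)],-1)
    P=(c@np.linalg.inv(f["view"]).T)[...,:3]; P[z<=0]=np.nan
    return P
def proj(f,p):
    c=f["view"]@np.append(p,1); q=f["mtx"]@np.array([c[0],-c[1],-c[2]]); return q[:2]/q[2]
def near(P,u,v,r,lo,hi):
    Q=P[max(0,v-r):v+r+1,max(0,u-r):u+r+1].reshape(-1,3)
    return Q[(Q[:,2]>lo)&(Q[:,2]<hi)]
def circ(Q):
    (x,y),R=cv2.minEnclosingCircle(Q[:,:2].astype(np.float32)); return np.round([x,y,R,np.median(Q[:,2]),len(Q)],4)
def rect(Q):
    return cv2.minAreaRect(Q[:,:2].astype(np.float32)*1000),np.median(Q[:,2])
E
python3 - <<'E'
from h import *
S=dict(np.load("/tmp/side0.npz"));T=dict(np.load("/tmp/top0.npz"))
for n,f,px in(("side",S,dict(low=(250,170),up=(233,260),board=(217,310),knob=(180,130),tin=(313,333))),("top",T,dict(low=(206,241),up=(300,251),board=(341,263),knob=(214,299),tin=(361,187),col=(176,275),jar=(278,178),mill=(307,186)))):
    P=cloud(f); print(n,"tool",)
    for k,(u,v) in px.items():
        lo,hi,r=dict(low=(.045,.065,22),up=(.028,.05,22),board=(.007,.02,25),knob=(.235,.26,14),tin=(.045,.07,30),col=(.15,.21,14),jar=(.09,.115,12),mill=(.1,.14,14))[k]
        Q=near(P,u,v,r,lo,hi); print(k,P[v,u].round(4),circ(Q), rect(Q) if k in("board",) else "", Q[:,:2].mean(0).round(4))
    Q=near(P,*px['low'],70,.008,.022); print("base",rect(Q),len(Q))
    Q=P.reshape(-1,3);Q=Q[(Q[:,0]>.0)&(Q[:,0]<1)&(abs(Q[:,1])<.9)];
    c=Q[Q[:,2]>.3]; print("high min/max",np.nanmin(c,0),np.nanmax(c,0))
    if n=="top":
        for x in np.arange(.3,1,.05): 
            q=Q[(abs(Q[:,0]-x)<.02)&(abs(Q[:,1]+.1)<.3)]; print(x.round(2),np.nanmax(q[:,2]) if len(q) else None,end=' ')
E
```

```text
side tool
low [0.5491 0.0722 0.0548] [5.465e-01 8.520e-02 3.270e-02 5.250e-02 3.350e+02]  [0.5457 0.0812]
up [ 0.5114 -0.1897  0.0417] [ 5.108e-01 -1.785e-01  3.260e-02  3.750e-02  5.000e+02]  [ 0.5106 -0.1814]
board [ 0.4764 -0.3026  0.0127] [ 4.744e-01 -3.026e-01  4.230e-02  1.080e-02  6.080e+02] (((474.3992004394531, -302.1388854980469), (74.42444610595703, 47.049137115478516), 9.965177536010742), np.float64(0.010809185237108054)) [ 0.4745 -0.3028]
knob [0.397  0.0406 0.2472] [3.907e-01 4.980e-02 1.700e-02 2.422e-01 1.410e+02]  [0.3906 0.0472]
tin [ 0.6913 -0.3704  0.0516] [ 6.931e-01 -3.650e-01  3.810e-02  5.400e-02  9.810e+02]  [ 0.693  -0.3655]
base (((505.9490966796875, 111.42134094238281), (131.72586059570312, 216.27255249023438), 55.91777038574219), np.float64(0.013573784115224696)) 2050
high min/max [ 0.01514452 -0.58825595  0.3000077 ] [0.95718172 0.06348134 0.90239966]
top tool
low [0.5412 0.0858 0.0594] [5.453e-01 8.610e-02 3.190e-02 5.460e-02 4.010e+02]  [0.5451 0.0855]
up [ 0.5081 -0.1793  0.0379] [ 5.098e-01 -1.778e-01  3.200e-02  3.990e-02  3.850e+02]  [ 0.5092 -0.17
[... 570 characters left out ...]
052] [ 7.209e-01 -1.156e-01  1.680e-02  1.017e-01  9.700e+01]  [ 0.7174 -0.1154]
mill [ 0.6796 -0.1946  0.1266] [ 6.874e-01 -2.000e-01  2.080e-02  1.259e-01  1.920e+02]  [ 0.6853 -0.1984]
base (((545.870361328125, 88.04380798339844), (405.60479736328125, 395.4449768066406), 89.14601135253906), np.float64(0.01577249328336572)) 2482
high min/max [ 0.15322146 -0.66085293  0.30000087] [0.63452939 0.33472141 1.09113636]
0.3 None 0.35 0.010534394652587764 0.4 0.25067136282699654 0.45 0.20399416303599605 0.5 0.05360341845973671 0.55 0.0637015052864176 0.6 1.0911363631873754 0.65 1.0402652617229815 0.7 0.13431332237592564 0.75 0.05404967878770184 0.8 0.015757097289862187 0.85 None 0.9 None 0.95 None
```

```bash
cat >> h.py <<'E'
from scipy.spatial.transform import Rotation as Ro
def Rq(q): return Ro.from_quat(np.roll(q,-1))
def plan(st,p,yaw=None):
    """shift in tool axes to world TCP p and tool-x yaw (deg, tool straight down)"""
    R=Rq(st["orientation"]); d=R.inv().apply(np.array(p)-st["tcp_pos"])
    out=[np.round(d,4)]
    if yaw is not None:
        T=Ro.from_euler("z",yaw,degrees=True)*Ro.from_euler("x",np.pi)
        out.append(np.round((R.inv()*T).as_rotvec(),4))
    x=R.as_matrix()[:,0]; out.append(("yaw",round(np.degrees(np.arctan2(x[1],x[0])),2)))
    return out
E
python3 - <<'E'
from plant import r, vision, ticket, read_state
from h import *
st=read_state(); print(plan(st,[.4745,-.3023,.15],10), r.grip_depth)
S=dict(np.load("/tmp/side0.npz"));P=cloud(S)
Q=P.reshape(-1,3);Q=Q[(Q[:,0]>.45)&(Q[:,2]>.2)]
h,e=np.histogram(Q[:,2],np.arange(.2,1.2,.1));print(h)
for a in e[:-1]:
    q=Q[(Q[:,2]>=a)&(Q[:,2]<a+.1)]
    if len(q):print(a.round(1),q.min(0).round(3),q.max(0).round(3))
A=P[:260,:125].reshape(-1,3);A=A[(A[:,2]>.05)&(A[:,0]>-.3)];print("arm",A.min(0),A.max(0))
E
```

```text
[array([ 0.3614, -0.1932,  0.0806]), array([-1.900e-03, -1.000e-04,  1.313e-01]), ('yaw', np.float64(17.52))] -0.0187
[ 3423  2751 10039     0  8822 24337 52292  1003     0]
0.2 [ 0.451 -0.568  0.2  ] [0.922 0.632 0.3  ]
0.3 [ 0.848 -0.573  0.3  ] [ 0.903 -0.394  0.381]
0.4 [ 0.841 -0.588  0.43 ] [ 0.957 -0.443  0.479]
0.6 [ 0.601 -0.518  0.638] [ 0.837 -0.427  0.7  ]
0.7 [ 0.598 -0.518  0.7  ] [ 0.801 -0.191  0.8  ]
0.8 [ 0.598 -0.519  0.8  ] [ 0.744 -0.378  0.9  ]
0.9 [ 0.618 -0.519  0.9  ] [ 0.687 -0.514  0.902]
arm [-0.29964351 -0.07199368  0.05000116] [0.25454525 0.63958909 0.60392881]
```

The rows are not in the units I measure in: turns go in shares of pi rad. I convert before sending: 0.06 rad is 0.0191.

shift_gripper:
  plan: [0.055,0.06,-0.032,0.01,0,0,0.0095,0.055,0.12,-0.064,0.025,0,0,0.0191,0.055,0.18,-0.096,0.04,0,0,0.0286,0.055,0.24,-0.128,0.055,0,0,0.0417,0.055,0.3,-0.16,0.07,0,0,0.0417,0.055,0.35,-0.187,0.08,0,0,0.0417,0.055,0.361,-0.193,0.08,0,0,0.0417,0.055,0.361,-0.193,0.08,0,0,0.0417]

```text
clock: 1.1
tcp_pos: [0.4751, -0.3007, 0.15]
orientation: [-0.001, 0.996, 0.089, -0.001]
force: [-0.4, 0.0, 0.1]
grip_width: 0.0548
gripper_force: 0.0
```

```bash
python3 - <<'E'
from plant import r, vision, ticket, read_state
from h import *
st=read_state(); print(st["tcp_pos"],st["clock"],plan(st,[.4745,-.3023,.0],10))
for n in("side","top"):
    f=vision.grab_frame(n); np.savez(f"/tmp/{n}1.npz",**f)
    cv2.imwrite(f"pics/{n}1.png",f["image"][:,:,::-1]); print(proj(f,st["tcp_pos"]))
E
```

```text
[ 0.47514291 -0.30069921  0.14999745] 1.1 [array([-0.0007,  0.0018,  0.15  ]), array([-0.002 ,  0.0013,  0.0047]), ('yaw', np.float64(10.27))]
[209.44719694 286.38446824]
[351.08991828 260.08075701]
```

View pics/side1.png

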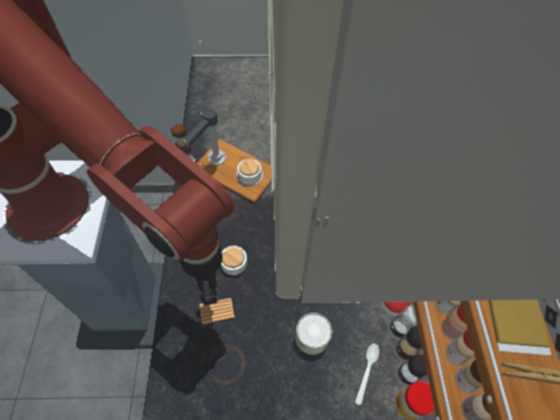

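The side view shows the fingers over the board (tips about (208,300)), and the forearm high above the counter; measuring the tip and forearm heights.

```bash
python3 - <<'E'
from h import *
t=np.array([.4751,-.3007,.15]);a=np.arctan2(t[1],t[0])
for n in("side","top"):
    P=cloud(dict(np.load(f"/tmp/{n}1.npz"))).reshape(-1,3)
    d=P-t; x=d[:,0]*np.cos(a)+d[:,1]*np.sin(a); y=-d[:,0]*np.sin(a)+d[:,1]*np.cos(a)
    for lo in np.arange(-.4,.1,.04):
        m=(x>=lo)&(x<lo+.04)&(abs(y)<.12)&(P[:,2]>.1)
        if m.any(): print(n,lo.round(2),"z",P[m,2].min().round(3),P[m,2].max().round(3),"y",y[m].min().round(3),y[m].max().round(3),m.sum())
    m=(np.hypot(x,y)<.06)&(P[:,2]>.1); Q=P[m]; print("tip",np.sort(Q[:,2])[:12].round(4), (Q[np.argsort(Q[:,2])[:4]]-t).round(4))
E
```

```text
side -0.4 z 0.598 0.614 y 0.074 0.093 22
side -0.36 z 0.539 0.615 y -0.007 0.095 600
side -0.32 z 0.513 0.604 y -0.013 0.087 1899
side -0.28 z 0.497 0.584 y -0.018 0.084 2185
side -0.24 z 0.483 0.565 y -0.022 0.077 2127
side -0.2 z 0.466 0.547 y -0.025 0.071 2087
side -0.16 z 0.418 0.525 y -0.04 0.071 2052
side -0.12 z 0.406 0.503 y -0.045 0.072 2807
side -0.08 z 0.398 0.491 y -0.052 0.067 1271
side -0.04 z 0.284 0.483 y -0.066 0.062 1728
side -0.0 z 0.171 0.475 y -0.067 0.056 4708
side 0.04 z 0.202 0.712 y -0.054 0.12 536
side 0.08 z 0.702 0.773 y 0.043 0.11 197
tip [0.1708 0.1721 0.1767 0.1986 0.199  0.2002 0.2002 0.2008 0.2023 0.203
 0.2032 0.2032] [[ 0.0174 -0.0309  0.0208]
 [ 0.0173 -0.0273  0.0221]
 [ 0.0181 -0.0311  0.0267]
 [ 0.0204 -0.0316  0.0486]]
top -0.4 z 0.569 0.595 y 0.096 0.1 25
top -0.36 z 0.547 0.612 y 0.03 0.099 748
top -0.32 z 0.532 0.606 y -0.009 0.094 1717
top -0.28 z 0.516 0.588 y -0.015 0.089 1588
top -0.24 z 0.493 0.57 y -0.019 0.082 1414
top -0.2 z 0.477 0.549 y -0.022 0.076 1236
top -0.16 z 0.428 0.528 y -0.04 0.075 1339
top -0.12 z 0.408 0.508 y -0.046 0.073 1162
top -0.08 z 0.253 0.494 y -0.051 0.067 710
top -0.04 z 0.201 0.486 y -0.065 0.067 1629
top -0.0 z 0.416 0.477 y -0.065 0.066 1054
top 0.04 z 0.423 1.067 y 0.017 0.12 1693
top 0.08 z 0.644 1.052 y 0.043 0.12 7082
tip [0.2013 0.2025 0.2035 0.2039 0.205  0.2072 0.2074 0.2104 0.2117 0.2124
 0.2223 0.2429] [[0.0069 0.0368 0.0513]
 [0.0044 0.0397 0.0525]
 [0.0019 0.04   0.0535]
 [0.0067 0.0348 0.0539]]
```

shift_gripper:
  plan: [0.06,0,0,0.05,0,0,0,0.06,0,0,0.1,0,0,0,0.06,0,0,0.13,0,0,0,0.06,0,0,0.147,0,0,0,0.06,0,0,0.147,0,0,0]

```text
clock: 1.82
tcp_pos: [0.4733, -0.3036, 0.0036]
orientation: [-0.001, 0.996, 0.087, -0.001]
force: [0.1, 0.5, -0.4]
grip_width: 0.0601
gripper_force: 0.0
```

```bash
python3 - <<'E'
from plant import r, vision, ticket, read_state
from h import *
st=read_state(); print(st["tcp_pos"],st["force"],plan(st,[.4745,-.3023,.0],10))
E
```

```text
[ 0.4733101  -0.30363435  0.0035616 ] [ 0.06792541  0.50392719 -0.41926146] [array([ 0.0014, -0.0011,  0.0036]), array([-0.0013,  0.0013, -0.0011]), ('yaw', np.float64(9.94))]
```

shift_gripper:
  plan: [0.06,0.001,-0.001,0.004,0,0,0,0.05,0.001,-0.001,0.004,0,0,0,0.03,0.001,-0.001,0.004,0,0,0,0.03,0.001,-0.001,0.004,0,0,0,0.03,0.001,-0.001,0.004,0,0,0]

```text
clock: 2.45
tcp_pos: [0.4762, -0.3029, 0.0019]
orientation: [0.001, 0.996, 0.087, 0.001]
force: [-0.6, 0.8, 5.9]
grip_width: 0.0443
gripper_force: 61.7
```

```bash
python3 - <<'E'
from plant import r, vision, ticket, read_state
from h import *
st=read_state(); print(st["tcp_pos"],st["force"],st["gripper_force"],st["grip_width"])
E
```

```text
[ 0.47620854 -0.30289116  0.00194846] [-0.63901907  0.76994644  5.93873222] 61.70935034751892 0.04427015115717718
```

shift_gripper:
  plan: [0.03,0,0,-0.02,0,0,0,0.03,0,0,-0.06,0,0,0,0.03,0,0,-0.11,0,0,0,0.03,0,0,-0.13,0,0,0,0.03,0,0,-0.13,0,0,0]

```text
clock: 3.08
tcp_pos: [0.4759, -0.3027, 0.1323]
orientation: [0.001, 0.996, 0.087, 0.001]
force: [0.0, 0.2, -0.3]
grip_width: 0.0438
gripper_force: 61.2
```

```bash
python3 - <<'E'
from plant import r, vision, ticket, read_state
from h import *
st=read_state(); t=st["tcp_pos"]; print(t,st["force"],st["gripper_force"],st["grip_width"])
print(plan(st,[.546,.0857,.13],-33.6),st["joint_positions"])
f=vision.grab_frame("side"); np.savez("/tmp/side2.npz",**f)
u,v=proj(f,t).astype(int); print(u,v)
c=f["image"][v-60:v+60,u-70:u+70,::-1]; cv2.imwrite("pics/s2.png",cv2.resize(c,None,fx=4,fy=4,interpolation=cv2.INTER_CUBIC))
P=cloud(f); Q=near(P,u,v,35,t[2]-.02,t[2]+.03); print(len(Q),circ(Q),rect(Q)); 
E
```

```text
[ 0.47593842 -0.30273062  0.13231005] [ 0.0428108   0.15542817 -0.30540246] 61.24684810638428 0.04378202640728903
[array([ 0.1366, -0.3703,  0.0016]), array([ 0.0018, -0.0034,  0.7613]), ('yaw', np.float64(10.02))] [-6.98450522e-01 -1.23012273e-02  1.84891734e+00  1.81514853e-06
  1.30116754e+00  6.97447364e-01]
210 290
430 [ 4.745e-01 -3.033e-01  4.290e-02  1.408e-01  4.300e+02] (((474.7933349609375, -305.31219482421875), (73.85787963867188, 52.029747009277344), 10.447790145874023), np.float64(0.1408075313387835))
```

View pics/s2.png

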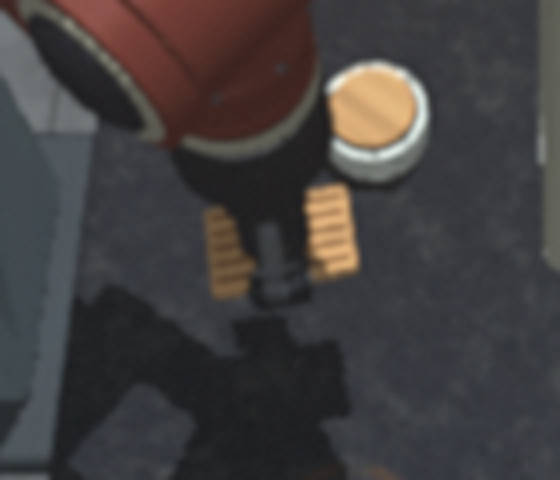

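The board is held between the fingers (crop around (280,270)), the upper mould stands undisturbed next to it. Carrying it to the seat.

Scaled: 0.761 rad is 0.2422.

shift_gripper:
  plan: [0.03,0.02,-0.053,0,0,0,0.035,0.03,0.04,-0.106,0,0,0,0.07,0.03,0.06,-0.159,0,0,0,0.105,0.03,0.08,-0.212,0,0,0,0.1401,0.03,0.1,-0.265,0,0,0,0.1751,0.03,0.12,-0.32,0,0,0,0.2101,0.03,0.137,-0.37,0,0,0,0.2422,0.03,0.137,-0.37,0,0,0,0.2422,0.03,0.137,-0.37,0,0,0,0.2422]

```text
clock: 4.25
tcp_pos: [0.5442, 0.0859, 0.1279]
orientation: [0.001, 0.957, -0.288, -0.002]
force: [0.6, 0.6, -0.8]
grip_width: 0.0441
gripper_force: 61.4
```

```bash
python3 - <<'E'
from plant import r, vision, ticket, read_state
from h import *
st=read_state(); t=st["tcp_pos"]; print(t,st["force"],st["grip_width"])
print(plan(st,[.5467,.0851,.0569],-33.6))
for n in("side","top"):
    f=vision.grab_frame(n); np.savez(f"/tmp/{n}3.npz",**f); u,v=proj(f,t).astype(int)
    Q=near(cloud(f),u,v,35,t[2]-.01,t[2]+.02); print(len(Q),rect(Q) if len(Q)>5 else 0)
    if len(Q)>50: print(np.linalg.lstsq(np.c_[Q[:,:2]-t[:2],np.ones(len(Q))],Q[:,2],rcond=None)[0])
    Q=near(cloud(f),u,v,90,.044,.062); print(len(Q),circ(Q) if len(Q)>5 else 0)
E
```

```text
[0.54422254 0.08589031 0.12789006] [ 0.57055665  0.5500563  -0.77423577] 0.04414188495070158
[array([ 0.0027, -0.0009,  0.071 ]), array([0.0028, 0.0032, 0.0012]), ('yaw', np.float64(-33.53))]
358 (((511.7311706542969, 95.33690643310547), (70.19305419921875, 146.20574951171875), 72.32095336914062), np.float64(0.13633268102333085))
[0.04908618 0.03059112 0.13581009]
372 [5.059e-01 1.054e-01 7.580e-02 5.270e-02 3.720e+02]
60 (((511.5737609863281, 100.052978515625), (47.057334899902344, 19.16259002685547), 85.267822265625), np.float64(0.13880710298887777))
[ 0.02454783 -0.01037536  0.13947919]
23 [ 0.5932 -0.0416  0.1513  0.0528 23.    ]
```

shift_gripper:
  plan: [0.03,0.0025,-0.001,0.03,0,0,0,0.03,0.0025,-0.001,0.055,0,0,0,0.03,0.0025,-0.001,0.065,0,0,0,0.03,0.0025,-0.001,0.068,0,0,0,0.03,0.0025,-0.001,0.07,0,0,0,0.03,0.0025,-0.001,0.07,0,0,0]

```text
clock: 5.1
tcp_pos: [0.549, 0.0855, 0.0612]
orientation: [-0.0, 0.957, -0.289, 0.001]
force: [-1.1, 0.9, 0.3]
grip_width: 0.0442
gripper_force: 61.4
```

```bash
python3 - <<'E'
from plant import r, vision, ticket, read_state
from h import *
st=read_state(); print(st["tcp_pos"],st["force"],plan(st,[.5467,.0851,.0569],-33.6))
E
```

```text
[0.54896259 0.08546845 0.06120185] [-1.11733502  0.94483855  0.31828695] [array([-0.0017,  0.0016,  0.0043]), array([-0.0009, -0.0013,  0.0001]), ('yaw', np.float64(-33.59))]
```

shift_gripper:
  plan: [0.03,-0.0017,0.0015,0.002,0,0,0,0.03,-0.0017,0.0015,0.003,0,0,0,0.03,-0.0017,0.0015,0.0035,0,0,0,0.03,-0.0017,0.0015,0.0035,0,0,0]

```text
clock: 5.6
tcp_pos: [0.5462, 0.0853, 0.057]
orientation: [-0.0, 0.957, -0.289, 0.0]
force: [-1.2, 0.3, 0.9]
grip_width: 0.0442
gripper_force: 61.5
```

```bash
python3 - <<'E'
from plant import r, vision, ticket, read_state
from h import *
st=read_state(); print(st["tcp_pos"],st["force"],plan(st,[.5467,.0851,.0569],-33.6))
E
```

```text
[0.54615076 0.08528312 0.05701589] [-1.22308221  0.26967084  0.93227284] [array([ 0.0006, -0.0002,  0.0001]), array([-0.0001, -0.0001,  0.0003]), ('yaw', np.float64(-33.58))]
```

shift_gripper:
  plan: [0.03,0.0005,0,0.001,0,0,0,0.03,0.0005,0,0.0015,0,0,0,0.03,0.0005,0,0.0015,0,0,0]

```text
clock: 5.98
tcp_pos: [0.5466, 0.0852, 0.0569]
orientation: [0.0, 0.957, -0.289, -0.0]
force: [-6.1, 0.4, 9.2]
grip_width: 0.044
gripper_force: 62.5
```

shift_gripper:
  plan: [0.05,0,0,-0.001,0,0,0,0.065,0,0,-0.001,0,0,0,0.065,0,0,-0.001,0,0,0,0.065,0,0,-0.01,0,0,0,0.065,0,0,-0.03,0,0,0,0.065,0,0,-0.08,0,0,0,0.065,0,0,-0.1,0,0,0,0.065,0,0,-0.1,0,0,0]

```text
clock: 6.98
tcp_pos: [0.5481, 0.085, 0.1583]
orientation: [-0.001, 0.957, -0.289, 0.003]
force: [-1.2, -1.2, 0.6]
grip_width: 0.0649
gripper_force: 0.0
```

```bash
python3 - <<'E'
from plant import r, vision, ticket, read_state
from h import *
st=read_state(); print(st["tcp_pos"],plan(st,[.5103,-.1782,.15],0))
E
```

```text
[0.54807609 0.08498901 0.15825896] [array([0.1141, 0.2402, 0.008 ]), array([-0.0017, -0.0052, -0.5862]), ('yaw', np.float64(-33.58))]
```

shift_gripper:
  plan: [0.085,0.023,0.048,0,0,0,0,0.085,0.046,0.096,0,0,0,0,0.085,0.069,0.144,0,0,0,0,0.085,0.092,0.192,0,0,0,0,0.085,0.114,0.24,0,0,0,0,0.085,0.114,0.24,0,0,0,0,0.085,0.114,0.24,0,0,0,0]

```text
clock: 7.85
tcp_pos: [0.5078, -0.1773, 0.1536]
orientation: [-0.001, 0.957, -0.289, -0.001]
force: [-0.6, 0.5, -0.3]
grip_width: 0.0852
gripper_force: 0.0
```

```bash
python3 - <<'E'
from plant import r, vision, ticket, read_state
from h import *
st=read_state(); print(st["tcp_pos"],plan(st,[.5103,-.1782,.0],-33.6))
for n,c in(("side",(250,170)),("top",(206,241))):
    f=vision.grab_frame(n); np.savez(f"/tmp/{n}4.npz",**f); P=cloud(f)
    u,v=proj(f,[.546,.0857,.067]).astype(int)
    Q=near(P,u,v,28,.0585,.08); Q=Q[np.hypot(Q[:,0]-.546,Q[:,1]-.0857)<.06]; print(n,len(Q),rect(Q),Q[:,:2].mean(0))
    print(np.linalg.lstsq(np.c_[Q[:,:2]-[.546,.0857],np.ones(len(Q))],Q[:,2],rcond=None)[0].round(4))
    Q=near(P,u,v,28,.03,.0535); Q=Q[np.hypot(Q[:,0]-.546,Q[:,1]-.0857)<.036]; print("mould",circ(Q))
f=dict(np.load("/tmp/side4.npz")); u,v=proj(f,[.546,.0857,.067]).astype(int)
a=cv2.resize(f["image"][v-50:v+50,u-70:u+50,::-1],None,fx=4,fy=4,interpolation=cv2.INTER_CUBIC)
f=dict(np.load("/tmp/top4.npz")); u,v=proj(f,[.546,.0857,.067]).astype(int)
b=cv2.resize(f["image"][v-50:v+50,u-30:u+40,::-1],None,fx=4,fy=4,interpolation=cv2.INTER_CUBIC)
cv2.imwrite("pics/p4.png",np.hstack([a,b]))
E
```

```text
[ 0.50783131 -0.17732579  0.15360519] [array([ 0.003 , -0.0006,  0.1536]), array([-0.0002,  0.0031, -0.0002]), ('yaw', np.float64(-33.61))]
side 357 (((545.9599609375, 85.59603881835938), (49.816078186035156, 73.69363403320312), 57.250099182128906), np.float64(0.06566348745110329)) [0.54970116 0.08305196]
[0.0034 0.0279 0.0655]
mould [5.472e-01 7.630e-02 2.890e-02 4.330e-02 1.120e+02]
top 452 (((544.8463134765625, 85.76493835449219), (49.016151428222656, 74.04349517822266), 56.19609451293945), np.float64(0.06784189654965456)) [0.5451089  0.08654912]
[0.0027 0.0038 0.0676]
mould [5.454e-01 8.590e-02 3.220e-02 4.940e-02 5.700e+01]
```

View pics/p4.png

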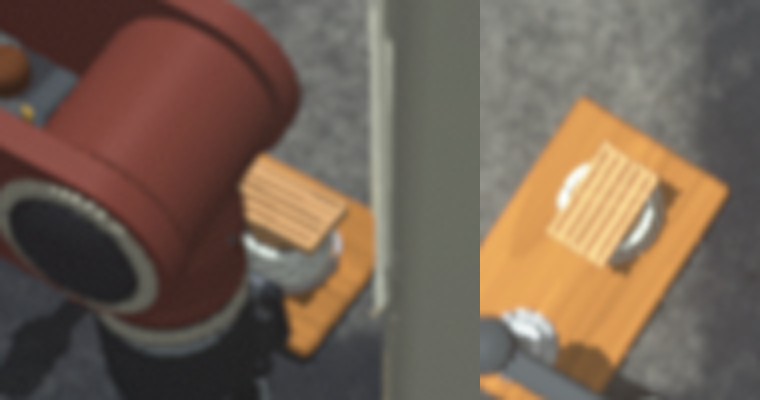

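Board lies flat and centred on the lower mould (right crop, about (605,205)). Now grasping the second mould.

shift_gripper:
  plan: [0.085,0.003,-0.0005,0.05,0,0,0,0.085,0.003,-0.0005,0.1,0,0,0,0.085,0.003,-0.0005,0.13,0,0,0,0.085,0.003,-0.0005,0.145,0,0,0,0.085,0.003,-0.0005,0.147,0,0,0,0.085,0.003,-0.0005,0.147,0,0,0]

```text
clock: 8.7
tcp_pos: [0.5126, -0.1795, 0.0097]
orientation: [0.0, 0.957, -0.289, 0.001]
force: [0.9, -0.6, -0.0]
grip_width: 0.0848
gripper_force: 0.0
```

```bash
python3 - <<'E'
from plant import r, vision, ticket, read_state
from h import *
st=read_state(); print(plan(st,[.5103,-.1782,.006],-33.6))
E
```

```text
[array([-0.0027,  0.0002,  0.0037]), array([-0.0003, -0.0025,  0.0008]), ('yaw', np.float64(-33.55))]
```

shift_gripper:
  plan: [0.085,-0.0025,0,0.002,0,0,0,0.075,-0.0025,0,0.002,0,0,0,0.068,-0.0025,0,0.002,0,0,0,0.05,-0.0025,0,0.002,0,0,0,0.05,-0.0025,0,0.002,0,0,0,0.05,-0.0025,0,0.002,0,0,0]

```text
clock: 9.45
tcp_pos: [0.5102, -0.1784, 0.0074]
orientation: [0.0, 0.957, -0.289, 0.001]
force: [-1.2, -0.2, 6.1]
grip_width: 0.062
gripper_force: 66.0
```

```bash
python3 - <<'E'
from plant import r, vision, ticket, read_state
from h import *
st=read_state(); print(plan(st,[.5103,-.1782,.006],-33.6))
E
```

```text
[array([ 0.    , -0.0002,  0.0014]), array([-0.0002, -0.0016,  0.0001]), ('yaw', np.float64(-33.59))]
```

shift_gripper:
  plan: [0.05,0,0,-0.01,0,0,0,0.05,0,0,-0.04,0,0,0,0.05,0,0,-0.09,0,0,0,0.05,0,0,-0.13,0,0,0,0.05,0,0,-0.13,0,0,0,0.05,0,0,-0.13,0,0,0]

```text
clock: 10.2
tcp_pos: [0.5085, -0.1775, 0.1352]
orientation: [-0.0, 0.957, -0.289, -0.001]
force: [0.0, 0.3, -2.0]
grip_width: 0.0623
gripper_force: 65.8
```

```bash
python3 - <<'E'
from plant import r, vision, ticket, read_state
from h import *
st=read_state(); t=st["tcp_pos"]; print(plan(st,[.5457,.0857,.14],-33.6))
for n in("side","top"):
    f=vision.grab_frame(n); np.savez(f"/tmp/{n}5.npz",**f); u,v=proj(f,t+[0,0,.025]).astype(int)
    Q=near(cloud(f),u,v,35,t[2]+.018,t[2]+.036); Q=Q[np.hypot(*(Q[:,:2]-t[:2]).T)<.05]; print(n,len(Q),circ(Q) if len(Q)>5 else 0)
    cv2.imwrite(f"pics/{n}5.png",cv2.resize(f["image"][v-50:v+50,u-60:u+60,::-1],None,fx=4,fy=4,interpolation=cv2.INTER_CUBIC))
E
```

```text
[array([-0.1147, -0.2398, -0.0047]), array([0.0002, 0.0019, 0.0002]), ('yaw', np.float64(-33.59))]
side 403 [ 5.130e-01 -1.838e-01  4.120e-02  1.648e-01  4.030e+02]
top 33 [ 4.899e-01 -1.635e-01  1.660e-02  1.616e-01  3.300e+01]
```

View pics/side5.png

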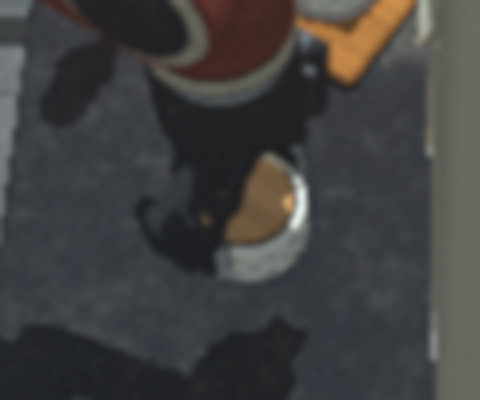

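Mould is held upright by the fingers (crop (265,230)). Fitting its wall circle to get its offset in the grip.

```bash
python3 - <<'E'
from h import *
from scipy.optimize import least_squares
t=np.array([.5085,-.1775,.1352]);
f=dict(np.load("/tmp/side5.npz"));P=cloud(f).reshape(-1,3);C=f["image"].reshape(-1,3).astype(int)
m=(np.hypot(P[:,0]-t[0],P[:,1]-t[1])<.05)&(P[:,2]>.125)&(P[:,2]<.175)
w=m&(C.min(1)>110)&(C.max(1)-C.min(1)<30)
Q=P[w];print(len(Q),Q.min(0),Q.max(0))
W=Q[(Q[:,2]<.158)]
for R in(.032,.0315):
    s=least_squares(lambda c:np.hypot(W[:,0]-c[0],W[:,1]-c[1])-R,t[:2],loss="soft_l1",f_scale=.001);print(len(W),s.x,s.x-t[:2],np.median(abs(s.fun)))
o=m&(C[:,0]-C[:,2]>40);O=P[o];print(len(O));print(np.linalg.lstsq(np.c_[O[:,:2]-t[:2],np.ones(len(O))],O[:,2],rcond=None)[0].round(4))
E
```

```text
146 [ 0.50348784 -0.21089972  0.13050507] [ 0.54117466 -0.15424864  0.16714117]
86 [ 0.50903411 -0.17660872] [0.00053411 0.00089128] 0.00047637591332069795
86 [ 0.50935606 -0.17705815] [0.00085606 0.00044185] 0.0005122365633033216
184
[-0.0084  0.0033  0.1663]
```

shift_gripper:
  plan: [0.05,-0.016,-0.034,0,0,0,0,0.05,-0.038,-0.08,0,0,0,0,0.05,-0.06,-0.126,0,0,0,0,0.05,-0.082,-0.172,0,0,0,0,0.05,-0.1,-0.21,0,0,0,0,0.05,-0.1145,-0.24,0,0,0,0,0.05,-0.1145,-0.24,0,0,0,0,0.05,-0.1145,-0.24,0,0,0,0]

```text
clock: 11.3
tcp_pos: [0.5459, 0.085, 0.1348]
orientation: [0.001, 0.957, -0.289, -0.001]
force: [0.6, -0.7, -0.8]
grip_width: 0.0621
gripper_force: 65.9
```

```bash
python3 - <<'E'
from plant import r, vision, ticket, read_state
from h import *
st=read_state(); print(plan(st,[.5453,.0855,.0744],-33.6))
E
```

```text
[array([-0.0006, -0.0002,  0.0604]), array([0.0019, 0.002 , 0.0004]), ('yaw', np.float64(-33.58))]
```

shift_gripper:
  plan: [0.05,0,0,0.025,0,0,0,0.05,0,0,0.045,0,0,0,0.05,0,0,0.053,0,0,0,0.05,0,0,0.055,0,0,0,0.05,0,0,0.055,0,0,0,0.05,0,0,0.055,0,0,0]

```text
clock: 12.05
tcp_pos: [0.5475, 0.0854, 0.0823]
orientation: [-0.0, 0.957, -0.289, 0.001]
force: [-0.6, 0.2, -0.6]
grip_width: 0.0619
gripper_force: 65.9
```

```bash
python3 - <<'E'
from plant import r, vision, ticket, read_state
from h import *
st=read_state(); print(plan(st,[.5453,.0855,.0744],-33.6))
E
```

```text
[array([-0.0019,  0.0011,  0.0079]), array([-0.001 , -0.0014,  0.0003]), ('yaw', np.float64(-33.58))]
```

shift_gripper:
  plan: [0.05,-0.0015,0.0005,0.003,0,0,0,0.05,-0.0015,0.0005,0.0045,0,0,0,0.05,-0.0015,0.0005,0.0055,0,0,0,0.05,-0.0015,0.0005,0.0055,0,0,0]

```text
clock: 12.55
tcp_pos: [0.5451, 0.0858, 0.0757]
orientation: [0.0, 0.957, -0.289, -0.0]
force: [-0.0, 0.2, -1.1]
grip_width: 0.0619
gripper_force: 65.9
```

shift_gripper:
  plan: [0.05,0,0,0.001,0,0,0,0.05,0,0,0.0015,0,0,0,0.05,0,0,0.0015,0,0,0]

```text
clock: 12.92
tcp_pos: [0.5453, 0.0858, 0.0744]
orientation: [-0.0, 0.957, -0.289, 0.0]
force: [0.2, 0.1, -0.4]
grip_width: 0.0624
gripper_force: 66.1
```

shift_gripper:
  plan: [0.05,0,0,0.0007,0,0,0,0.05,0,0,0.001,0,0,0,0.05,0,0,0.001,0,0,0]

```text
clock: 13.3
tcp_pos: [0.5455, 0.0858, 0.0744]
orientation: [0.0, 0.957, -0.289, 0.0]
force: [-3.6, -0.6, 6.4]
grip_width: 0.0619
gripper_force: 66.7
```

shift_gripper:
  plan: [0.066,0,0,-0.001,0,0,0,0.072,0,0,-0.001,0,0,0,0.085,0,0,-0.001,0,0,0,0.085,0,0,-0.001,0,0,0,0.085,0,0,-0.015,0,0,0,0.085,0,0,-0.05,0,0,0,0.085,0,0,-0.1,0,0,0,0.085,0,0,-0.15,0,0,0,0.085,0,0,-0.205,0,0,0,0.085,0,0,-0.205,0,0,0]

```text
clock: 14.55
tcp_pos: [0.548, 0.0859, 0.2865]
orientation: [-0.002, 0.957, -0.289, 0.006]
force: [-0.0, -0.1, 0.1]
grip_width: 0.0852
gripper_force: 0.0
```

```bash
python3 - <<'E'
from plant import r, vision, ticket, read_state
from h import *
st=read_state(); print(plan(st,[.39,.051,.28],None))
E
```

```text
[array([-0.1124,  0.1165,  0.0044]), ('yaw', np.float64(-33.59))]
```

The rows are not in the units I measure in: turns go in shares of pi rad. I convert before sending: -0.042 rad is -0.0134.

shift_gripper:
  plan: [0.085,-0.037,0.039,0,0,0,0,0.085,-0.075,0.078,0,0,0,-0.0134,0.085,-0.112,0.1165,0.004,0,0,-0.0134,0.085,-0.112,0.1165,0.004,0,0,-0.0134,0.085,-0.112,0.1165,0.004,0,0,-0.0134]

```text
clock: 15.18
tcp_pos: [0.3877, 0.0507, 0.2746]
orientation: [-0.0, 0.963, -0.269, 0.001]
force: [0.1, -0.6, -1.5]
grip_width: 0.085
gripper_force: 0.0
```

```bash
python3 - <<'E'
from plant import r, vision, ticket, read_state
from h import *
st=read_state(); print(plan(st,[.39,.0507,.216],-31.2),st["joint_positions"])
from scipy.optimize import least_squares
for n in("side","top"):
    f=vision.grab_frame(n); np.savez(f"/tmp/{n}6.npz",**f); P=cloud(f).reshape(-1,3);C=f["image"].reshape(-1,3).astype(int)
    near_=np.hypot(P[:,0]-.5454,P[:,1]-.0858)<.045
    a=P[near_&(P[:,2]>.098)&(P[:,2]<.115)]; b=P[near_&(P[:,2]>.058)&(P[:,2]<.069)]
    print(n,len(a),circ(a) if len(a)>9 else 0,len(b),rect(b) if len(b)>9 else 0)
    if len(a)>9: print(np.linalg.lstsq(np.c_[a[:,:2]-[.5454,.0858],np.ones(len(a))],a[:,2],rcond=None)[0].round(3))
    kb=P[(np.hypot(P[:,0]-.39,P[:,1]-.0507)<.025)&(P[:,2]>.232)&(P[:,2]<.252)]; print("knob",circ(kb) if len(kb)>9 else len(kb))
f=dict(np.load("/tmp/side6.npz")); u,v=proj(f,[.5,.0857,.1]).astype(int); print(u,v)
a=cv2.resize(f["image"][v-60:v+60,u-80:u+60,::-1],None,fx=4,fy=4,interpolation=cv2.INTER_CUBIC)
cv2.imwrite("pics/p6.png",a)
E
```

```text
[array([ 0.0019, -0.0011,  0.0586]), array([-0.0007, -0.0011,  0.0002]), ('yaw', np.float64(-31.19))] [-6.09871803e-02 -5.76459619e-01  2.05868709e+00  1.07353318e-04
  1.65809179e+00  2.05419565e+00]
side 343 [5.468e-01 8.490e-02 3.240e-02 1.047e-01 3.430e+02] 100 (((542.8197631835938, 79.43435668945312), (47.19956588745117, 81.50558471679688), 68.13880157470703), np.float64(0.06487183945515906))
[-0.011  0.045  0.104]
knob [3.905e-01 4.990e-02 1.710e-02 2.426e-01 1.510e+02]
top 430 [5.460e-01 8.640e-02 3.200e-02 1.067e-01 4.300e+02] 64 (((545.2823486328125, 86.56132507324219), (45.78868103027344, 73.58939361572266), 56.74283218383789), np.float64(0.06635009863176111))
[0.004 0.002 0.106]
knob 0
230 155
```

View pics/p6.png

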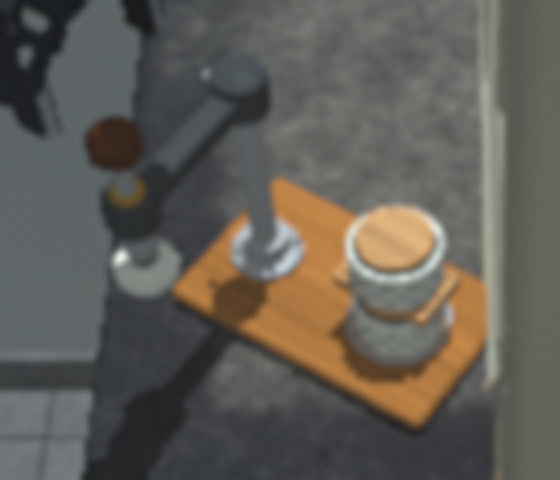

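The stack stands straight: upper mould (395,250), board, lower mould; knob at (115,143) in the crop. Descending to the knob.

shift_gripper:
  plan: [0.085,0.002,-0.001,0.025,0,0,0,0.085,0.002,-0.001,0.045,0,0,0,0.085,0.002,-0.001,0.056,0,0,0,0.07,0.002,-0.001,0.056,0,0,0,0.06,0.002,-0.001,0.056,0,0,0]

```text
clock: 15.9
tcp_pos: [0.3901, 0.0505, 0.219]
orientation: [-0.0, 0.963, -0.269, 0.0]
force: [-1.1, 0.1, 0.2]
grip_width: 0.0601
gripper_force: 0.0
```

```bash
python3 - <<'E'
from plant import r, vision, ticket, read_state
from h import *
st=read_state(); print(plan(st,[.3902,.0504,.216],-31.2))
E
```

```text
[array([0.0001, 0.    , 0.003 ]), array([-0.0005, -0.0009,  0.0004]), ('yaw', np.float64(-31.18))]
```

shift_gripper:
  plan: [0.05,0,0,0.003,0,0,0,0.04,0,0,0.003,0,0,0,0.02,0,0,0.003,0,0,0,0.02,0,0,0.003,0,0,0,0.02,0,0,0.003,0,0,0]

```text
clock: 16.52
tcp_pos: [0.3899, 0.0506, 0.2157]
orientation: [-0.0, 0.963, -0.269, 0.0]
force: [-1.1, 0.4, 2.0]
grip_width: 0.0309
gripper_force: 59.2
```

```bash
python3 - <<'E'
from plant import r, vision, ticket, read_state
from h import *
st=read_state(); print(st["wrist_torque"],plan(st,[.3902,.0504,.216],-31.2))
# arc rows
c=np.array([.4497,.1491]); k=np.array([.3902,.0504]); R=Rq(st["orientation"])
for a in np.linspace(0,87.7,11)[1:]:
    q=c+Ro.from_euler("z",a,degrees=True).as_matrix()[:2,:2]@(k-c); d=R.inv().apply(np.append(q-k,0)); print(round(a,1),d[:2].round(4),(-np.radians(a)).round(3),q.round(4))
E
```

```text
[0.08742819 0.14302161 0.00481686] [array([ 0.0004, -0.    , -0.0003]), array([-0.0003, -0.0004,  0.0004]), ('yaw', np.float64(-31.18))]
8.8 [ 0.0176 -0.0014] -0.153 [0.4059 0.0425]
17.5 [ 0.0347 -0.0054] -0.306 [0.4227 0.0371]
26.3 [ 0.0511 -0.012 ] -0.459 [0.4401 0.0343]
35.1 [ 0.0662 -0.021 ] -0.612 [0.4577 0.0341]
43.8 [ 0.0798 -0.0323] -0.765 [0.4752 0.0367]
52.6 [ 0.0915 -0.0454] -0.918 [0.492  0.0419]
61.4 [ 0.1011 -0.0602] -1.071 [0.5079 0.0496]
70.2 [ 0.1083 -0.0763] -1.225 [0.5223 0.0596]
78.9 [ 0.113  -0.0933] -1.378 [0.5351 0.0718]
87.7 [ 0.115  -0.1108] -1.531 [0.5459 0.0857]
```

Scaled: -0.153 rad is -0.0487.

shift_gripper:
  plan: [0.02,0.0088,-0.0004,0,0,0,-0.0242,0.02,0.0176,-0.0014,0,0,0,-0.0487,0.02,0.0347,-0.0054,0,0,0,-0.0974,0.02,0.0511,-0.012,0,0,0,-0.1461,0.02,0.0662,-0.021,0,0,0,-0.1948,0.02,0.0798,-0.0323,0,0,0,-0.2435,0.02,0.0798,-0.0323,0,0,0,-0.2435]

```text
clock: 17.4
tcp_pos: [0.475, 0.0374, 0.2152]
orientation: [-0.001, 0.994, 0.11, -0.0]
force: [-0.2, 1.8, 1.6]
grip_width: 0.031
gripper_force: 59.5
```

```bash
python3 - <<'E'
from plant import r, vision, ticket, read_state
from h import *
st=read_state(); k=st["tcp_pos"][:2]; print(st["wrist_torque"],plan(st,[.4752,.0367,.216],12.6))
c=np.array([.4497,.1491]); R=Rq(st["orientation"]); print("radius",np.linalg.norm(k-c))
k=np.array([.4752,.0367])
for a in np.linspace(0,43.9,6)[1:]:
    q=c+Ro.from_euler("z",a,degrees=True).as_matrix()[:2,:2]@(k-c); d=R.inv().apply(np.append(q-k,0)); print(round(a,1),d[:2].round(4),(-np.radians(a)).round(3),q.round(4))
E
```

```text
[0.4009758  0.16476694 0.18633805] [array([ 0.0001,  0.0007, -0.0008]), array([-0.0014,  0.0008,  0.0005]), ('yaw', np.float64(12.63))]
radius 0.11452163529441142
8.8 [ 0.0176 -0.0014] -0.153 [0.4921 0.0419]
17.6 [ 0.0348 -0.0055] -0.306 [0.5079 0.0496]
26.3 [ 0.0511 -0.0121] -0.46 [0.5224 0.0597]
35.1 [ 0.0662 -0.0212] -0.613 [0.5352 0.0718]
43.9 [ 0.0798 -0.0324] -0.766 [0.546  0.0858]
```

Scaled: -0.69 rad is -0.2196.

shift_gripper:
  plan: [0.02,0.0088,-0.0004,0,0,0,-0.0242,0.02,0.0176,-0.0014,0,0,0,-0.0487,0.02,0.0348,-0.0055,0,0,0,-0.0974,0.02,0.0511,-0.0121,0,0,0,-0.1464,0.02,0.0662,-0.0212,0,0,0,-0.1951,0.02,0.0735,-0.0265,0,0,0,-0.2196,0.02,0.0798,-0.0324,0,0,0,-0.2438,0.02,0.0798,-0.0324,0,0,0,-0.2438]

```text
clock: 18.4
tcp_pos: [0.5449, 0.0864, 0.2152]
orientation: [-0.0, 0.881, 0.473, -0.0]
force: [-0.9, 2.5, 1.2]
grip_width: 0.0314
gripper_force: 59.5
```

```bash
python3 - <<'E'
from plant import r, vision, ticket, read_state
from h import *
st=read_state(); R=Rq(st["orientation"]); print(st["wrist_torque"],plan(st,[.546,.0858,.216],56.5),"tool force",R.inv().apply(st["force"]))
E
```

```text
[ 0.38303809  0.28157116 -0.09141924] [array([ 0.0001,  0.0013, -0.0008]), array([-0.0011,  0.0001, -0.0012]), ('yaw', np.float64(56.43))] tool force [ 1.60202117 -2.16115314 -1.17291099]
```

Scaled: -0.02 rad is -0.0064.

shift_gripper:
  plan: [0.02,0.002,0,0,0,0,-0.0041,0.02,0.003,0,0,0,0,-0.0064,0.02,0.003,0,0,0,0,-0.0064]

```text
clock: 18.77
tcp_pos: [0.5455, 0.0875, 0.2146]
orientation: [-0.0, 0.877, 0.481, -0.002]
force: [-7.0, -0.8, 2.2]
grip_width: 0.0311
gripper_force: 59.6
```

```bash
python3 - <<'E'
from plant import r, vision, ticket, read_state
from h import *
st=read_state(); R=Rq(st["orientation"]); print(st["wrist_torque"],plan(st,[.546,.0858,.216],56.5),"tool force",R.inv().apply(st["force"]))
E
```

```text
[-0.09713989  0.91779798 -0.38503566] [array([-0.0012,  0.0013, -0.0014]), array([-0.0025,  0.0038,  0.0182]), ('yaw', np.float64(57.54))] tool force [-4.40241094 -5.51344355 -2.16321006]
```

Scaled: 0.01 rad is 0.0032.

shift_gripper:
  plan: [0.02,-0.001,-0.001,0.002,0,0,0.0032,0.02,-0.001,-0.001,0.004,0,0,0.0032,0.02,-0.001,-0.001,0.005,0,0,0.0032,0.02,-0.001,-0.001,0.005,0,0,0.0032]

```text
clock: 19.27
tcp_pos: [0.5455, 0.0875, 0.21]
orientation: [0.0, 0.878, 0.478, -0.001]
force: [-4.0, -2.5, 1.5]
grip_width: 0.0313
gripper_force: 59.5
```

```bash
python3 - <<'E'
from plant import r, vision, ticket, read_state
from h import *
st=read_state(); R=Rq(st["orientation"]); print(st["wrist_torque"],plan(st,[.546,.0858,.216],56.5),"tool force",R.inv().apply(st["force"]))
for n in("side","top"):
    f=vision.grab_frame(n); np.savez(f"/tmp/{n}7.npz",**f)
f=dict(np.load("/tmp/side7.npz")); u,v=proj(f,[.5454,.0858,.13]).astype(int); print(u,v,[proj(f,[.5454,.0858,z]).round(1) for z in(.107,.116,.192,.246)])
cv2.imwrite("pics/p7.png",cv2.resize(f["image"][v-35:v+40,u-50:u+50,::-1],None,fx=8,fy=8,interpolation=cv2.INTER_CUBIC))
E
```

```text
[-0.41597398  0.59647802 -0.10085994] [array([-0.0012,  0.0013, -0.006 ]), array([0.    , 0.0015, 0.0103]), ('yaw', np.float64(57.09))] tool force [-4.29955529 -1.99555848 -1.53917155]
247 148 [array([247.9, 153.7]), array([247.7, 151.5]), array([246.4, 131.5]), array([245.3, 115.7])]
```

View pics/p7.png

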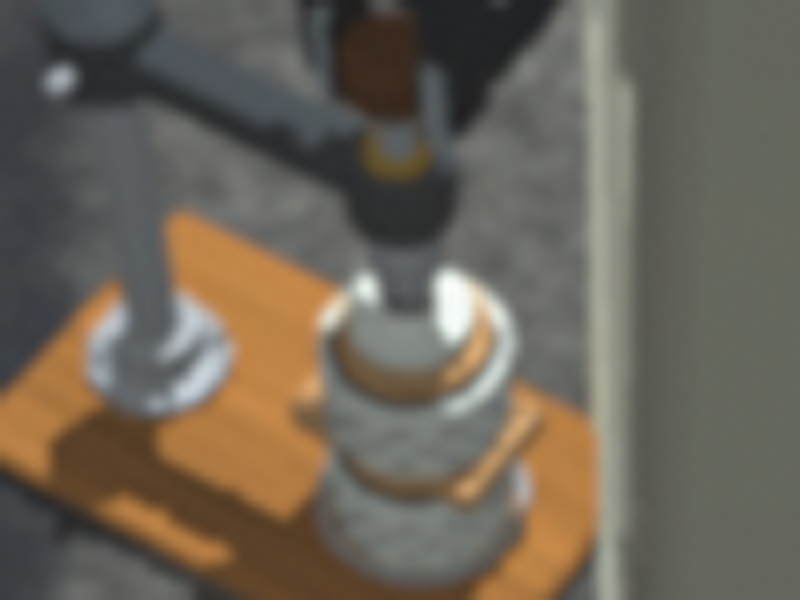

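The crop shows the head over the stack, the foot (405,335) just above the upper mould, the knob (380,60) held in the fingers. Continuing down in small steps.

shift_gripper:
  plan: [0.02,0,0,0.001,0,0,0,0.02,0,0,0.0015,0,0,0,0.02,0,0,0.0015,0,0,0]

```text
clock: 19.75
tcp_pos: [0.5455, 0.0876, 0.2087]
orientation: [0.0, 0.878, 0.478, -0.001]
force: [-4.0, -4.4, 2.1]
grip_width: 0.0309
gripper_force: 59.6
```

shift_gripper:
  plan: [0.02,0,0,0.0005,0,0,0,0.02,0,0,0.001,0,0,0,0.02,0,0,0.001,0,0,0]

```text
clock: 20.12
tcp_pos: [0.5456, 0.0876, 0.2077]
orientation: [0.0, 0.878, 0.478, -0.001]
force: [-4.0, -4.3, 3.0]
grip_width: 0.0309
gripper_force: 59.6
```

shift_gripper:
  plan: [0.02,0,0,0.0005,0,0,0,0.02,0,0,0.001,0,0,0,0.02,0,0,0.001,0,0,0]

```text
clock: 20.5
tcp_pos: [0.5456, 0.0876, 0.2069]
orientation: [0.0, 0.878, 0.478, -0.001]
force: [-4.4, -3.6, 3.8]
grip_width: 0.0313
gripper_force: 59.7
```

shift_gripper:
  plan: [0.02,0,0,0.0005,0,0,0,0.02,0,0,0.001,0,0,0,0.02,0,0,0.001,0,0,0]

```text
clock: 20.88
tcp_pos: [0.5456, 0.0875, 0.2067]
orientation: [0.0, 0.878, 0.478, -0.001]
force: [-6.1, -4.2, 6.2]
grip_width: 0.0311
gripper_force: 59.9
```

shift_gripper:
  plan: [0.02,0,0,0.0015,0,0,0,0.02,0,0,0.003,0,0,0,0.02,0,0,0.0045,0,0,0,0.02,0,0,0.006,0,0,0,0.02,0,0,0.007,0,0,0,0.02,0,0,0.007,0,0,0,0.02,0,0,0.007,0,0,0]

```text
clock: 21.75
tcp_pos: [0.5457, 0.0876, 0.2005]
orientation: [0.001, 0.878, 0.478, -0.0]
force: [-8.3, -3.6, 8.8]
grip_width: 0.0311
gripper_force: 60.2
```

```bash
python3 - <<'E'
from plant import r, vision, ticket, read_state
from h import *
st=read_state(); print(st["force"],st["tcp_pos"])
f=vision.grab_frame("side"); np.savez("/tmp/side8.npz",**f); u,v=proj(f,[.5454,.0858,.13]).astype(int)
cv2.imwrite("pics/p8.png",cv2.resize(f["image"][v-35:v+40,u-50:u+50,::-1],None,fx=8,fy=8,interpolation=cv2.INTER_CUBIC))
E
```

```text
[-8.295956   -3.58935705  8.78134114] [0.54565081 0.08755815 0.20052095]
```

View pics/p8.png

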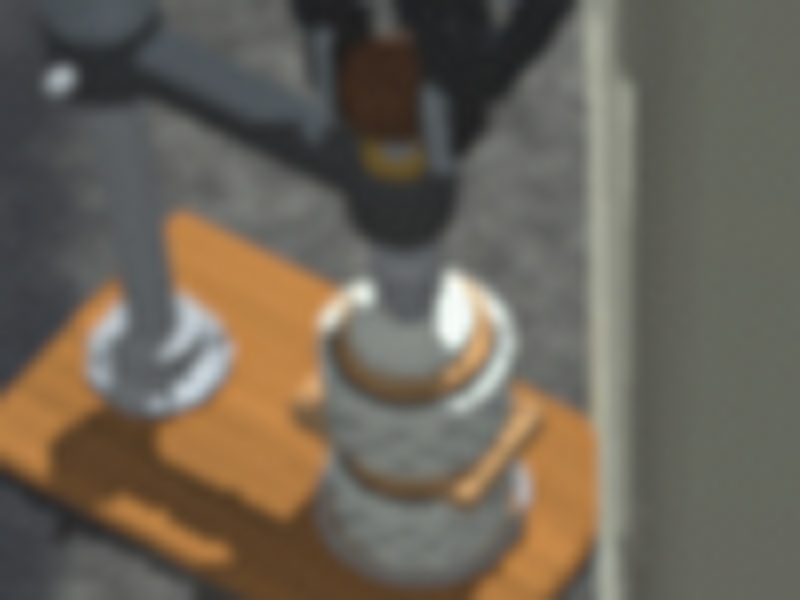

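The crop shows the foot resting on the mould (405,345) and the knob lowered in the fingers without slip; about 1.7 mm remains.

shift_gripper:
  plan: [0.02,0,0,0.001,0,0,0,0.02,0,0,0.0018,0,0,0,0.02,0,0,0.0018,0,0,0,0.02,0,0,0.0018,0,0,0]

```text
clock: 22.3
tcp_pos: [0.5457, 0.0876, 0.199]
orientation: [0.001, 0.878, 0.478, -0.0]
force: [-8.3, -4.9, 10.4]
grip_width: 0.0311
gripper_force: 60.3
```

shift_gripper:
  plan: [0.02,0,0,0.0001,0,0,0,0.02,0,0,0.0001,0,0,0]

```text
clock: 22.55
tcp_pos: [0.5456, 0.0876, 0.199]
orientation: [0.001, 0.878, 0.478, -0.0]
force: [-8.2, -4.5, 10.1]
grip_width: 0.0309
gripper_force: 60.3
```

```bash
python3 -c "
from plant import r, vision, ticket, read_state
s=read_state();print(s['tcp_pos'],s['force']);print(ticket.job_done())"
```

```text
[0.54564957 0.08755403 0.1989567 ] [-8.21348944 -4.51554447 10.09243172]
the job is handed in; nothing more can be done
None
```

I handed the job in at 22.6 s: the board and second mould are centred on the stack, the head is at its stop, and the knob is still held down, with the spring squeezed about 7.8 mm at 10 N by tool travel and force (the ring was too small to see in the pictures).

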